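Feel for the loose flight

TASK

One of the three darts in the stand has a stem that has worked loose in its barrel: rock each flight gently side to side to feel which one it is, while it stands in its hole. Take that dart out and let it slide down the tin chute so that it comes to rest lying in the walnut tray, and leave the two sound darts standing in their holes and everything else where it is.

Things in the scene. Friction and masses are not known exactly. Their poses are not given: they have to be found in the camera images.
- flight_k (a point): centre of the red flight of one of three look-alike darts: two crossed fins along this frame's x and y, each 32 mm wide, 38 mm tall, 2 mm thick; bare black stem 5.6 mm thick for 28 mm below it. z: up the dart, away from the point. Whether this dart is the loose one must be felt. A loose stem rocks freely in any direction, 10 mm either way at the flight at well under 0.5 N, and stays where left.
- barrel_k (a point): middle of the brass barrel of the dart with flight_k: 9 mm thick, 46 mm long; the steel point ends 55 mm below this spot, the stem's socket is 23 mm above it, the flight's centre 70 mm above it; whole dart 144 mm long, about 27 g. z: up the dart. Which hole it stands in changes.
- flight_m (a point): centre of the red flight of one of three look-alike darts: two crossed fins along this frame's x and y, each 32 mm wide, 38 mm tall, 2 mm thick; bare black stem 5.6 mm thick for 28 mm below it. z: up the dart, away from the point. Whether this dart is the loose one must be felt. A loose stem rocks freely in any direction, 10 mm either way at the flight at well under 0.5 N, and stays where left.
- barrel_m (a point): middle of the brass barrel of the dart with flight_m: 9 mm thick, 46 mm long; the steel point ends 55 mm below this spot, the stem's socket is 23 mm above it, the flight's centre 70 mm above it; whole dart 144 mm long, about 27 g. z: up the dart. Which hole it stands in changes.
- flight_r (a point): centre of the red flight of one of three look-alike darts: two crossed fins along this frame's x and y, each 32 mm wide, 38 mm tall, 2 mm thick; bare black stem 5.6 mm thick for 28 mm below it. z: up the dart, away from the point. Whether this dart is the loose one must be felt. A loose stem rocks freely in any direction, 10 mm either way at the flight at well under 0.5 N, and stays where left.
- barrel_r (a point): middle of the brass barrel of the dart with flight_r: 9 mm thick, 46 mm long; the steel point ends 55 mm below this spot, the stem's socket is 23 mm above it, the flight's centre 70 mm above it; whole dart 144 mm long, about 27 g. z: up the dart. Which hole it stands in changes.
- stand: fixed dark wooden dart stand 210 (x) x 50 x 66 mm high; origin under its centre. Holes at -70, 0, +70 mm along its x, 10 mm wide, 62 mm deep, a dart point down in each, flight centre 129 mm above the table. Every dart has slight slack in its hole: a sound dart's flight moves 2 to 4 mm off the middle, then comes up hard (2 N and more).
- chute: fixed, slippery tin chute; origin on the table under the middle of its upper end; it slopes down along its +x. Flat floor from 155 mm high at x = 0 to 32 mm high at x = 170 mm (36 degrees), 64 mm wide inside, walls 22 mm high, open at both ends. A dart laid in it point downhill slides by itself into the tray.
- tray: fixed shallow walnut tray 260 mm (its x) x 150 mm x 36 mm high, walls 7 mm, open on top; origin under its centre, 285 mm along the chute's x from the chute's origin, same heading; the chute's lower end overhangs its near wall by 15 mm.
- tankard: pewter tankard, 84 mm wide, 115 mm tall, handle to its +y; a bystander; origin under its centre
- coaster: round cork coaster, 94 mm wide, 6 mm thick; a bystander; origin under its centre
- stone: round grey sharpening stone, 64 mm wide, 22 mm thick; a bystander; origin under its centre
- chalkbox: card box of chalk 75 x 50 x 22 mm; a bystander; origin under its centre
- bottle: amber bottle, 60 mm wide, 190 mm tall; a bystander; origin under its centre
- dartcase: black dart case 160 x 70 x 26 mm; a bystander; origin under its centre
Things that resemble listed ones, but are neither listed nor needed, are in the scene too. What is shaped like the part that bears flight_m but pink or turquoise is not meant.

How it is judged:
By the outcome, as a careful person would: the job done as asked, in the order asked, and still so for the second after the job is handed in, with the robot touching nothing.
It also fails if it takes over 58 s, if anything falls off the work surface, if the arm or the gripper's body presses on something with over 40 N, if the wrist force passes 120 N, or if a joint passes its speed limit or range.

ROBOT

A 6-joint arm with a two-finger parallel gripper is mounted at the origin on the work surface. World frame = base frame: x ahead of the robot, y to its left, z up, the work surface at z = 0. Lengths are in mm, angles in degrees, forces in N, time in s.
With the tool pointing down it reaches from about 350 to 850 mm from the base axis. Payload 8.1 kg.
Tool frame: the origin (TCP) lies at the centre of the arm's flange, where the gripper is bolted on; the fingertips stand 173 mm ahead of it and the grasp point (between the pads) lies 155 mm ahead of it; z points along the fingers, y is the line along which they close (so a half turn about z gives the same grasp; the last joint's range is limited). The gripper opens to 85 mm and grips with 20 to 120 N. Pads are 22 mm wide; open, the fingers measure 114 mm over their backs; the gripper's body (76 mm by 85 mm) begins 54 mm behind the grasp point. The pads swing forward as they close: fully open they stand 13 mm farther back than shut.
Start: joints at [63.69, 7.471, 85.268, -0, 87.261, -4.893], TCP at [219.073, 558.582, 404.692] pointing down, gripper open.
Joint ranges: [-169.43, 169.43], [-51.17, 129.36], [1.28, 143.12], [-76.62, 256.62], [0, 156.53], [-152.29, 152.29]. Speed limits (degrees/s): [136.94, 136.94, 159.86, 180, 180, 180].

INTERFACE

Orientations are given as [roll, pitch, yaw] about the fixed x, y, z axes, in that order (R = Rz(yaw) Ry(pitch) Rx(roll)).
In Python, from bench import * gives the robot as it stands.
- The arm moves only by the shell command python3 -m jog 'ROWS' [FORCE]. ROWS is text: rows parted by semicolons, each of 7 numbers parted by spaces: the shift along the tool's x, y, z scaled (see below), then the turn, a rotation vector about the tool's x, y, z scaled (see below), then the closure, from -1 (fully open) to 1 (shut). In form: tx ty tz wx wy wz hand; .... A call has 1 to 5 rows; each row shifts and turns the commanded pose from where the row before left it, along the tool's axes as they then stand; what a row does not reach is not made up. The controller multiplies each number of a shift by 0.1 m and each number of a turn by 60 degrees. A row lasts 1/8 s, in which the tool goes at most 62.5 mm and 10.7 degrees, less where a joint would pass 70% of its speed; a pose out of reach is approached as far as the arm can. A call with a number of a shift or a turn outside -1 to 1 is refused whole. A call with a gripper value outside its range is refused whole. The fingers move at their own pace and stop on an object; FORCE is the grip in N (left out, the last holds). Time passes only in rows, so rows that do not move let the fingers close. It gives the time, the measured TCP pose, the force, the opening and the grip force at its end, in the units of the state.
- sense(): the state, without advancing time (a new reading comes with each control period).
- snapshot(name): name is "side" or "top" or "wrist"; returns a dict with "img" (384x512x3 uint8, red, green, blue), "fx", "fy", "cx", "cy" (pixels), "extrinsics" (4x4, takes a point from camera to world coordinates). Camera axes: x right, y down, z forward; pixel columns grow to the right and rows downward; lengths in mm; the calibration is good to about 2 mm. A picture is of the moment at which its call begins. There is no depth.
- hand_in(): hands the job in; it is judged then, once.
The state is a dict: "time": time; "joint_pos": joint angles; "qd": joint speeds; "joint_efforts": joint torques, N m; "tool_pos": TCP position; "tcp_rot": TCP orientation; "ft_force": force on the tool from outside, world axes, zero at the start; "wrist_torque": the same for the moment, N m; "finger_gap": finger opening in mm; "grip_force": force on a finger pad.
Only numpy, scipy, OpenCV 4.12 (cv2) and the standard library are available. Lean on these libraries where they do the work, as an engineer would, in place of code of your own. Each camera call takes 0.05 s, during which the arm holds its last target. There are 200 camera calls.

## Working session

There is one attempt and no reset: what is moved stays moved. The work goes in short steps, Python scripts to look and compute and a shell command to move; the robot and the scene stay as the last step left them, time stands still between calls to the robot, and variables do not carry over. Pictures are saved under pics/ and viewed, at most 10 in all, crops included, and the job is handed in when it is done.

```bash
mkdir -p pics; ls
python3 - <<'E'
from bench import *
import cv2,numpy as np
a=[]
for n in("top","side"):
    s=snapshot(n);cv2.imwrite(f"pics/{n}0.png",cv2.resize(s["img"][:,:,::-1],(800,600),interpolation=cv2.INTER_CUBIC))
    print(n,s["fx"],s["cx"],s["cy"],np.round(s["extrinsics"],4).tolist())
print(sense())
E
```

```text
pics
top 450.0764995864639 253.58166962537842 188.75672007881124 [[0.0167, -0.9773, 0.2114, 263.7763], [-0.9999, -0.0157, 0.0062, -41.8426], [-0.0027, -0.2115, -0.9774, 1387.7529], [0.0, 0.0, 0.0, 1.0]]
side 490.7209936375308 252.29027631308125 192.4619983576382 [[-0.9553, -0.1733, 0.2395, 194.6812], [-0.2947, 0.4939, -0.8181, 1162.2829], [0.0235, -0.8521, -0.5229, 866.1347], [0.0, 0.0, 0.0, 1.0]]
{'time': 0.1, 'joint_pos': array([ 6.36916706e+01,  7.51253238e+00,  8.53238110e+01, -3.69989445e-04,
        8.72615699e+01, -4.89361953e+00]), 'qd': array([ 0.1095872 , -0.14544468, -0.07286603, -0.00617056, -0.0653918 ,
       -0.02709934]), 'joint_efforts': array([ 1.21448058e-03, -5.70952678e+01, -5.01942086e+01, -2.30229871e-04,
        8.11863109e-03,  3.12158500e-05]), 'tool_pos': array([218.96332305, 558.39680248, 403.72342794]), 'tcp_rot': array([-1.79902412e+02, -7.98439371e-03,  1.58585301e+02]), 'ft_force': array([-0.49326167,  0.33126378,  0.22109725]), 'wrist_torque': array([ 0.02015766, -0.03060288, -0.01563689]), 'grip_force': 0.0, 'finger_gap': 85.41286942708014}
```

View pics/top0.png

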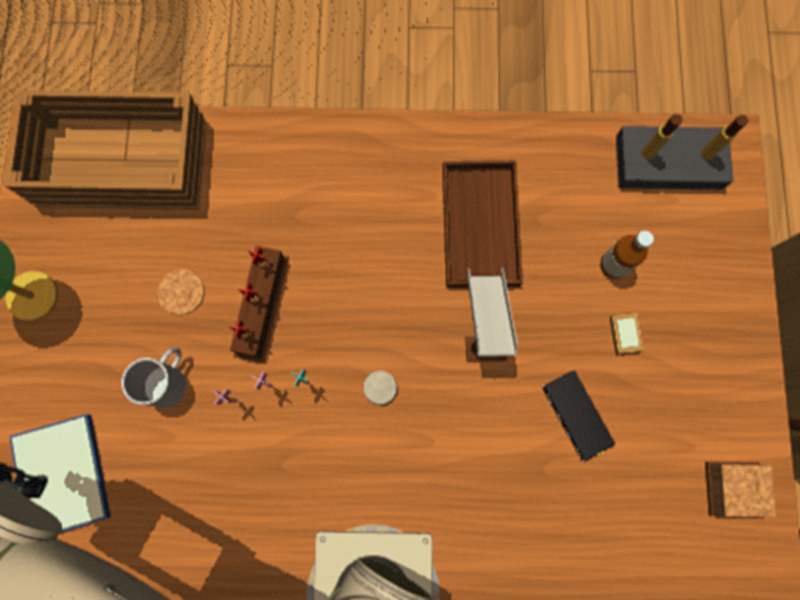

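View pics/side0.png

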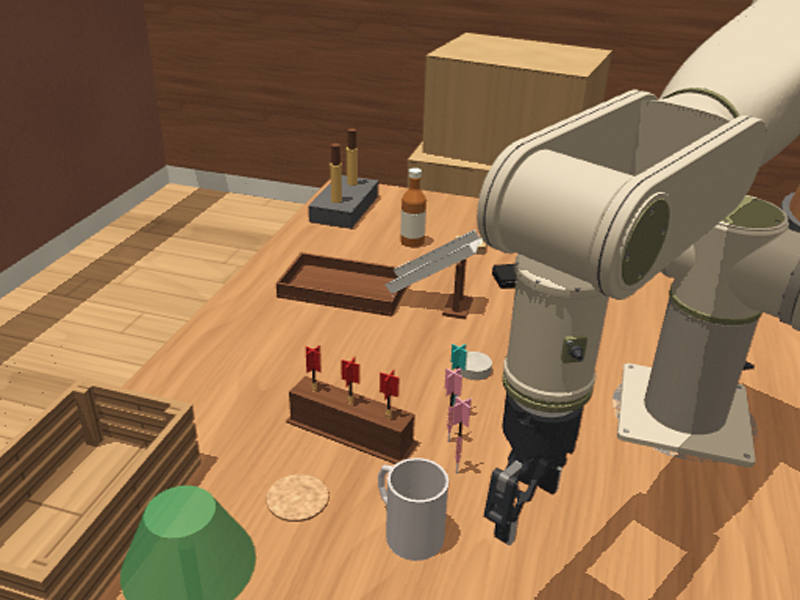

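The top view shows the stand at about (258,305) with red flights at (257,255), (248,292) and (238,328). The chute's upper end is at (497,355), its lower end at (487,272), and the tray at (482,223). Lookalikes are pink at (223,397) and (261,380), and turquoise at (300,377); these are standing outside the stand and are rejected by colour. The side view shows the red flights at (313,360), (350,371) and (389,384).

```bash
cat > h.py <<'E'
from bench import *
import cv2,numpy as np
def ray(s,u,v):
    E=s["extrinsics"];d=E[:3,:3]@np.array([(u-s["cx"])/s["fx"],(v-s["cy"])/s["fy"],1]);return E[:3,3],d
def atz(s,u,v,z):
    o,d=ray(s,u,v);return o+d*(z-o[2])/d[2]
def tri(*rs):
    A=0;b=0
    for o,d in rs:
        d=d/np.linalg.norm(d);P=np.eye(3)-np.outer(d,d);A=A+P;b=b+P@o
    return np.linalg.solve(A,b)
def red(s,mn=8):
    h=cv2.cvtColor(s["img"],cv2.COLOR_RGB2HSV)
    m=(((h[...,0]<4)|(h[...,0]>174))&(h[...,1]>200)&(h[...,2]>70)).astype(np.uint8)
    n,l,st,c=cv2.connectedComponentsWithStats(m)
    return [(c[i].round(1).tolist(),int(st[i,4])) for i in range(1,n) if st[i,4]>=mn]
E
python3 - <<'E'
from h import *
t=snapshot("top");s=snapshot("side")
print(red(t),red(s))
k=.64
T=[(257,255),(248,292),(238,328)];S=[(313,360),(350,371),(389,384)]
for a,b in zip(T,S): print(atz(t,a[0]*k,a[1]*k,129).round(1),tri(ray(t,a[0]*k,a[1]*k),ray(s,b[0]*k,b[1]*k)).round(1))
for n,p,z in[("up",(478,357),155),("up",(516,355),155),("lowL",(470,270),54),("lowR",(503,270),54),("tr",(443,162),36),("tr",(516,161),36),("tr",(521,285),36),("tr",(447,287),36),("st",(258,249),66),("st",(287,256),66),("st",(262,361),0),("st",(232,353),0)]:
    print(n,atz(t,p[0]*k,p[1]*k,z).round(1))
f=lambda im,x,y,w,h:cv2.resize(im[y:y+h,x:x+w,::-1],(400,600*400//400),interpolation=cv2.INTER_CUBIC)
a=cv2.resize(t["img"][145:245,135:215,::-1],(400,500),interpolation=cv2.INTER_CUBIC)
b=cv2.resize(t["img"][165:245,290:350,::-1],(375,500),interpolation=cv2.INTER_CUBIC)
cv2.imwrite("pics/crop1.png",np.hstack([a,b]))
E
```

```text
[([164.7, 162.5], 23), ([158.7, 186.0], 27), ([152.7, 210.0], 21)] [([199.6, 229.4], 92), ([223.5, 237.7], 112), ([248.5, 245.8], 114)]
[607.7 225.7 129. ] [606.2 225.6 126.8]
[537.2 238.1 129. ] [536.4 237.8 129.5]
[470.1 252.1 129. ] [468.  251.4 130.8]
up [ 421.1 -179.7  155. ]
up [ 425.7 -246.6  155. ]
lowL [ 604.5 -176.8   54. ]
lowR [ 605.5 -241.2   54. ]
tr [ 836.5 -124.5   36. ]
tr [ 841.  -274.1   36. ]
tr [ 580.2 -278.9   36. ]
tr [ 573.8 -133.1   36. ]
st [637.1 237.8  66. ]
st [623.8 180.5  66. ]
st [425.9 230.4   0. ]
st [440.8 290.9   0. ]
```

View pics/crop1.png

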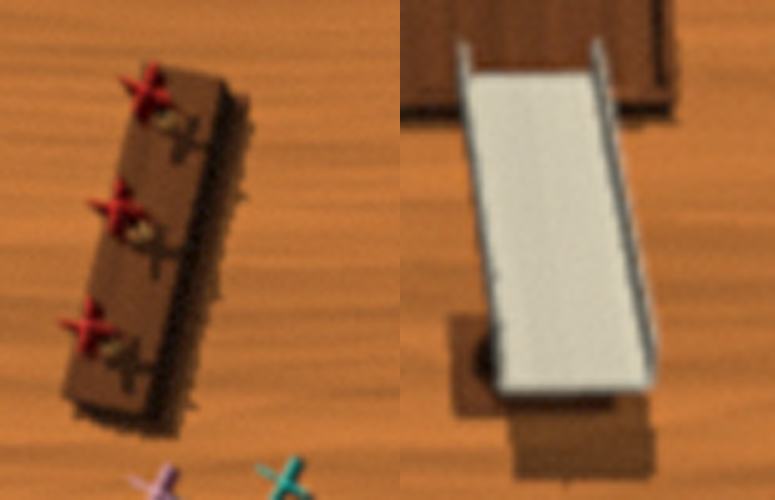

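Choice: the red flights in the stand, which the crop confirms (crop px (150,93), (120,209), (90,329)). The pink and turquoise ones are not meant. Next I'll write a planning helper that prints the rows.

```bash
cat >> h.py <<'E'
from scipy.spatial.transform import Rotation as R
def pose(t_dir,y_dir):
    z=np.array(t_dir,float);z/=np.linalg.norm(z);y=np.array(y_dir,float);y-=z*(y@z);y/=np.linalg.norm(y)
    return R.from_matrix(np.c_[np.cross(y,z),y,z])
def hd(a,e=0): a,e=np.radians([a,e]);return np.array([np.cos(a)*np.cos(e),np.sin(a)*np.cos(e),np.sin(e)])
def plan(tgt,Rt=None,grasp=True,hand=-1,n=None):
    """print rows to bring grasp point (155 ahead) or TCP to tgt"""
    s=sense();p=s["tool_pos"];R0=R.from_euler("xyz",s["tcp_rot"],degrees=True);Rt=Rt or R0
    q=np.array(tgt,float)-(Rt.apply([0,0,155]) if grasp else 0)
    rv=(R0.inv()*Rt).as_rotvec(degrees=True);d=q-p
    n=n or max(1,int(np.ceil(max(np.linalg.norm(d)/60,np.linalg.norm(rv)/10.4))))
    for i in range(n):
        Ri=R0*R.from_rotvec(rv*i/n,degrees=True)
        print(*np.r_[Ri.inv().apply(d/n)/100,rv/n/60,hand].round(3),";",end=" ")
    print("\nn",n,"d",d.round(1),"rv",rv.round(1))
def st():
    s=sense();print(round(s["time"],2),s["joint_pos"].round(1),s["tool_pos"].round(1),s["tcp_rot"].round(1),s["ft_force"].round(2),s["finger_gap"])
E
python3 - <<'E'
from h import *
t=snapshot("top")
for u,v,z in[(305.7,227.4,155),(330.3,227,155),(301.2,176.7,32),(320.7,176.7,32)]: print(atz(t,u,v,z).round(1))
for u,v in[(165,163.6),(159,186.8),(153,210.8)]: print(atz(t,u,v,148).round(1))
plan([500,245,235],pose([0,0,-1],hd(-11)),hand=-0.2)
E
```

```text
[ 424.  -179.2  155. ]
[ 426.2 -246.8  155. ]
[ 597.7 -180.1   32. ]
[ 598.6 -240.5   32. ]
[601.4 220.1 148. ]
[533.3 233.1 148. ]
[464.5 245.6 148. ]
-0.47 -0.237 0.018 -0.0 0.0 0.166 -0.2 ; -0.504 -0.152 0.018 -0.0 0.0 0.166 -0.2 ; -0.523 -0.062 0.018 -0.0 0.0 0.166 -0.2 ; -0.525 0.029 0.018 -0.0 0.0 0.166 -0.2 ; -0.513 0.119 0.018 -0.0 0.0 0.166 -0.2 ; -0.484 0.206 0.018 -0.0 0.0 0.166 -0.2 ; -0.441 0.286 0.018 -0.0 0.0 0.166 -0.2 ; -0.385 0.358 0.018 -0.0 0.0 0.166 -0.2 ; 
n 8 d [ 281.  -313.5  -14.2] rv [-0.   0.  79.6]
```

```bash
python3 -m jog '-0.47 -0.237 0.018 0 0 0.166 -0.2; -0.504 -0.152 0.018 0 0 0.166 -0.2; -0.523 -0.062 0.018 0 0 0.166 -0.2; -0.525 0.029 0.018 0 0 0.166 -0.2; -0.513 0.119 0.018 0 0 0.166 -0.2'; python3 -m jog '-0.484 0.206 0.018 0 0 0.166 -0.2; -0.441 0.286 0.018 0 0 0.166 -0.2; -0.385 0.358 0.018 0 0 0.166 -0.2; 0 0 0 0 0 0 -0.2'
python3 - <<'E'
from h import *
st();w=snapshot("wrist")
print(w["fx"],w["cx"],w["cy"],w["extrinsics"].round(3).tolist(),red(w,60))
cv2.imwrite("pics/w1.png",cv2.resize(w["img"][:,:,::-1],(800,600)))
E
```

```text
time: 0.88
tool_pos: [395.5, 361.1, 395.7]
tcp_rot: [180.0, -0.0, 108.5]
ft_force: [0.4, -0.0, 0.1]
finger_gap: 51.6
grip_force: 0.0
time: 1.38
tool_pos: [501.6, 242.2, 389.9]
tcp_rot: [180.0, 0.1, 78.5]
ft_force: [-0.5, 0.7, -0.4]
finger_gap: 51.4
grip_force: 0.0
1.38 [20.5  1.3 93.4 -0.  85.4 32. ] [501.6 242.2 389.9] [1.80e+02 1.00e-01 7.85e+01] [-0.49  0.75 -0.44] 51.407257572940665
287.72148817656836 256.0897596963068 185.5656627010549 [[0.98, -0.191, -0.057, 515.55], [-0.199, -0.94, -0.276, 312.289], [-0.001, 0.281, -0.96, 358.248], [0.0, 0.0, 0.0, 1.0]] [([385.3, 185.9], 1008), ([300.4, 188.0], 687), ([215.4, 189.6], 700)]
```

View pics/w1.png

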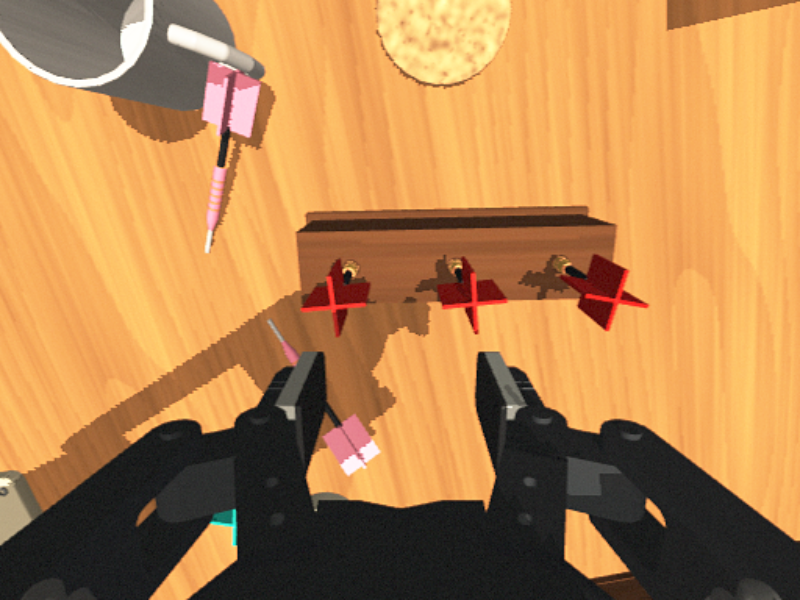

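The wrist view shows the stand end-on to the fingers. The flight tops are at (335,305), (473,300) and (613,298), and the right-hand flight is turned about 35°.

Run:
```python
from h import *
w=snapshot("wrist")
P=[atz(w,u*.64,v*.64,148) for u,v in[(335,305),(473,300),(613,298)]]
for p in P: print(p.round(1))
# barrel tops z=82
for u,v in[(350,268),(456,266),(562,264)]: print("b",atz(w,u*.64,v*.64,80).round(1))
D=pose([0,0,-1],hd(-11))
plan([*P[2][:2],190],D,hand=-.2); plan([*P[2][:2],147],D,hand=-.2)
```

```text
[468.9 252.2 148. ]
[535.9 241.6 148. ]
[603.3 229.2 148. ]
b [469.4 254.6  80. ]
b [535.8 242.7  80. ]
b [601.9 230.9  80. ]
0.024 0.522 0.225 -0.0 -0.0 -0.001 -0.2 ; 0.023 0.522 0.225 -0.0 -0.0 -0.001 -0.2 ; 
n 2 d [103.4 -15.4 -45.1] rv [-0.  -0.  -0.1]
0.016 0.348 0.293 -0.0 -0.0 -0.001 -0.2 ; 0.016 0.348 0.293 -0.0 -0.0 -0.001 -0.2 ; 0.016 0.348 0.293 -0.0 -0.0 -0.001 -0.2 ; 
n 3 d [103.4 -15.4 -88.1] rv [-0.  -0.  -0.1]
```

```bash
python3 -m jog '0.03 0.17 0.3 0 0 0 -0.2; 0.03 0.17 0.3 0 0 0 -0.2; 0 0 0.35 0 0 0 -0.2; 0 0 0 0 0 0 -0.2; 0 0 0 0 0 0 -0.2'; python3 -m jog '0 0.06 0 0 0 0 -0.2; 0 0.02 0 0 0 0 -0.2; 0 0 0 0 0 0 -0.2';python3 -m jog '0 0.02 0 0 0 0 -0.2; 0 0.02 0 0 0 0 -0.2; 0 0 0 0 0 0 -0.2'; python3 -c "
from h import *
st(); w=snapshot('wrist');print(red(w,60))"
```

```text
time: 2.1
tool_pos: [534.1, 245.3, 296.7]
tcp_rot: [179.9, -0.0, 79.0]
ft_force: [0.2, 0.1, 0.2]
finger_gap: 50.9
grip_force: 0.0
time: 2.48
tool_pos: [542.6, 242.7, 296.1]
tcp_rot: [179.9, -0.0, 78.9]
ft_force: [-0.0, 0.4, -0.4]
finger_gap: 51.2
grip_force: 0.0
time: 2.85
tool_pos: [546.2, 241.9, 295.2]
tcp_rot: [-180.0, 0.0, 78.9]
ft_force: [-0.1, 0.6, -0.6]
finger_gap: 51.0
grip_force: 0.0
2.85 [19.  11.4 92.6 -0.  76.  30.1] [546.2 241.9 295.2] [-180.     0.    78.9] [-0.07  0.59 -0.56] 50.99455410099995
[([242.8, 259.8], 2381), ([375.9, 249.0], 2193), ([104.4, 253.8], 2429)]
```

```bash
for i in 1; do :; done; python3 -m jog '0 0.03 0 0 0 0 -0.2; 0 0 0 0 0 0 -0.2; 0 0 0 0 0 0 -0.2';python3 -m jog '0 0.02 0 0 0 0 -0.2; 0 0 0 0 0 0 -0.2; 0 0 0 0 0 0 -0.2'; python3 -c "
from h import *
w=snapshot('wrist');print(red(w,60));cv2.imwrite('pics/w2.png',w['img'][100:,:,::-1])"
```

```text
time: 3.28
tool_pos: [549.0, 241.4, 295.3]
tcp_rot: [-180.0, 0.0, 78.9]
ft_force: [-0.4, 0.7, 0.1]
finger_gap: 51.4
grip_force: 0.0
time: 3.65
tool_pos: [551.0, 241.0, 295.3]
tcp_rot: [-180.0, 0.0, 78.9]
ft_force: [0.5, -0.3, 0.5]
finger_gap: 51.5
grip_force: 0.0
[([237.4, 257.6], 2279), ([368.9, 248.4], 1840), ([94.3, 254.8], 2663)]
```

View pics/w2.png

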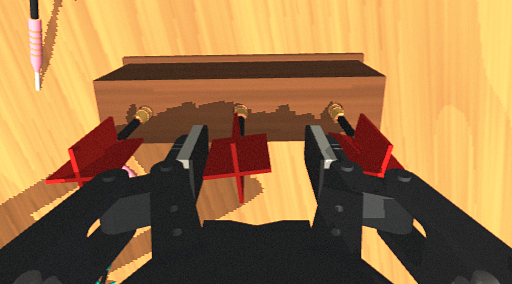

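Middle dart's flight is at px (238,170), with the left pad just touching its left fin edge. Pushing further in small steps.

```bash
L(){ python3 -c "
from h import *
w=snapshot('wrist');print('RED',red(w,60))"; }
python3 -m jog '0 0.02 0 0 0 0 -0.2; 0 0 0 0 0 0 -0.2; 0 0 0 0 0 0 -0.2'|grep -E 'pos|for';L;python3 -m jog '0 0.02 0 0 0 0 -0.2; 0 0 0 0 0 0 -0.2; 0 0 0 0 0 0 -0.2'|grep -E 'pos|for';L
```

```text
tool_pos: [552.9, 240.6, 295.3]
ft_force: [-2.0, -0.3, 2.1]
grip_force: 1.0
RED [([237.0, 257.3], 2253), ([366.9, 248.3], 1700), ([90.9, 255.4], 2738)]
tool_pos: [554.5, 240.4, 295.3]
ft_force: [-6.5, 0.1, 4.8]
grip_force: 3.2
RED [([236.6, 257.2], 2232), ([366.5, 247.7], 1786), ([88.4, 255.7], 2834)]
```

Middle dart is sound: the force rises to 6.5 N. Next I'll test the right one.

```bash
L(){ python3 -c "
from h import *
w=snapshot('wrist');print('RED',red(w,60))"; }
python3 -m jog '0 -0.18 0 0 0 0 -0.2; 0 0 -0.5 0 0 0 -0.2; 0 0.34 0 0 0 0 -0.2; 0 0.34 0 0 0 0 -0.2; 0 0 0.5 0 0 0 -0.2'|grep -E 'time|pos|for';python3 -m jog '0 0 0 0 0 0 -0.2; 0 0.1 0 0 0 0 -0.2; 0 0 0 0 0 0 -0.2; 0 0 0 0 0 0 -0.2'|grep -E 'pos|for';L;python3 -m jog '0 0.03 0 0 0 0 -0.2; 0 0 0 0 0 0 -0.2; 0 0 0 0 0 0 -0.2'|grep -E 'pos|for';L;python3 -m jog '0 0.02 0 0 0 0 -0.2; 0 0 0 0 0 0 -0.2; 0 0 0 0 0 0 -0.2'|grep -E 'pos|for';L;python3 -m jog '0 0.02 0 0 0 0 -0.2; 0 0 0 0 0 0 -0.2; 0 0 0 0 0 0 -0.2'|grep -E 'pos|for';L
```

```text
time: 5.18
tool_pos: [608.3, 230.3, 300.5]
ft_force: [0.6, 0.9, -1.6]
grip_force: 0.0
tool_pos: [614.3, 228.9, 297.2]
ft_force: [-0.2, -0.5, 1.6]
grip_force: 0.0
RED [([112.3, 250.0], 2336), ([244.3, 256.1], 2194), ([9.7, 248.9], 794)]
tool_pos: [616.7, 228.1, 295.2]
ft_force: [-0.3, 1.2, -0.2]
grip_force: 0.0
RED [([106.1, 250.6], 2452), ([240.4, 257.1], 2268), ([8.8, 250.8], 491)]
tool_pos: [618.7, 227.7, 295.3]
ft_force: [0.1, 0.2, 0.9]
grip_force: 0.0
RED [([102.1, 250.9], 2515), ([237.3, 257.4], 2243), ([7.8, 250.2], 366)]
tool_pos: [620.7, 227.3, 295.3]
ft_force: [0.8, -0.1, 1.0]
grip_force: 0.1
RED [([98.3, 251.4], 2645), ([237.1, 257.4], 2308), ([6.6, 248.5], 267)]
```

```bash
L(){ python3 -c "
from h import *
w=snapshot('wrist');print('RED',red(w,60))"; }
for i in 1; do python3 -m jog '0 0.02 0 0 0 0 -0.2; 0 0 0 0 0 0 -0.2; 0 0 0 0 0 0 -0.2'|grep -E 'pos|for';L;python3 -m jog '0 0.02 0 0 0 0 -0.2; 0 0 0 0 0 0 -0.2; 0 0 0 0 0 0 -0.2'|grep -E 'pos|for';L; done
```

```text
tool_pos: [622.5, 227.1, 295.3]
ft_force: [-2.7, 1.3, 2.2]
grip_force: 1.9
RED [([95.0, 251.8], 2671), ([236.5, 257.2], 2322), ([7.4, 243.3], 163)]
tool_pos: [624.0, 227.0, 295.4]
ft_force: [-7.9, 1.6, 4.3]
grip_force: 4.1
RED [([236.3, 257.6], 2291), ([92.8, 252.3], 2758), ([6.7, 243.0], 136)]
```

The right dart is sound too (7.9 N). Checking the left one.

```bash
L(){ python3 -c "
from h import *
w=snapshot('wrist');print('RED',red(w,60))"; }
python3 -m jog '0 -0.2 0 0 0 0 -0.2; 0 0 -0.5 0 0 0 -0.2; 0 -0.45 0 0 0 0 -0.2; 0 -0.45 0 0 0 0 -0.2; 0 -0.47 0 0 0 0 -0.2'|grep -E 'time|pos|for';python3 -m jog '0 0 0 0 0 0 -0.2; 0 0 0.5 0 0 0 -0.2; 0 0.1 0 0 0 0 -0.2; 0 0 0 0 0 0 -0.2'|grep -E 'pos|for';L;python3 -m jog '0 0.04 0 0 0 0 -0.2; 0 0 0 0 0 0 -0.2; 0 0 0 0 0 0 -0.2'|grep -E 'pos|for';L;python3 -m jog '0 0.02 0 0 0 0 -0.2; 0 0 0 0 0 0 -0.2; 0 0 0 0 0 0 -0.2'|grep -E 'pos|for';L;python3 -m jog '0 0.02 0 0 0 0 -0.2; 0 0 0 0 0 0 -0.2; 0 0 0 0 0 0 -0.2'|grep -E 'pos|for';L
```

```text
time: 8.48
tool_pos: [469.7, 256.7, 345.5]
ft_force: [-0.7, 0.3, 0.7]
grip_force: 0.0
tool_pos: [482.0, 254.5, 296.6]
ft_force: [-0.5, -0.1, -0.6]
grip_force: 0.0
RED [([375.6, 250.3], 2143), ([490.4, 250.0], 2498), ([237.5, 259.3], 2201)]
tool_pos: [484.4, 254.1, 295.8]
ft_force: [-0.3, 0.3, 0.5]
grip_force: 0.0
RED [([373.1, 250.7], 1945), ([241.6, 259.5], 2180), ([489.2, 252.1], 2722)]
tool_pos: [486.2, 253.7, 295.3]
ft_force: [0.5, 0.6, -0.1]
grip_force: 0.0
RED [([371.3, 250.6], 1847), ([488.1, 253.2], 2877), ([239.6, 259.6], 2229)]
tool_pos: [488.2, 253.3, 295.3]
ft_force: [-0.4, -0.8, -0.0]
grip_force: 0.0
RED [([486.5, 254.1], 3157), ([240.5, 258.6], 2274), ([368.5, 250.4], 1691)]
```

```bash
L(){ python3 -c "
from h import *
w=snapshot('wrist');print('RED',red(w,60))"; }
python3 -m jog '0 0.03 0 0 0 0 -0.2; 0 0 0 0 0 0 -0.2; 0 0 0 0 0 0 -0.2'|grep -E 'pos|for';L; python3 -m jog '0 -0.21 0 0 0 0 -0.2; 0 -0.15 0 0 0 0 -0.2;0 0 0 0 0 0 -0.2; 0 0 0 0 0 0 -0.2'|grep -E 'pos|for';L
```

```text
tool_pos: [491.2, 252.7, 295.3]
ft_force: [0.6, 0.6, 0.3]
grip_force: 0.0
RED [([241.0, 257.7], 2360), ([364.7, 250.4], 1496), ([483.7, 255.0], 3430)]
tool_pos: [456.1, 259.7, 295.6]
ft_force: [-0.2, -0.1, 0.6]
grip_force: 0.0
RED [([424.6, 255.5], 3102), ([266.4, 261.0], 2469), ([504.9, 234.5], 79)]
```

The left dart is the loose one: it moved about 10 mm with no force. Next I'll raise the hand and reorient for a side grasp on the barrel top.

```bash
python3 -m jog '0 0 -0.5 0 0 0 -0.2; 0 0 -0.5 0 0 0 -0.2; 0 0 0 0 0 0 -0.2' | grep pos
python3 - <<'E'
from h import *
t=hd(79,-20);g=np.array([470,253,86.])
print(t.round(3))
plan(g-110*hd(79)+[0,0,110],pose(t,hd(-11)),hand=-.2)
E
```

```text
tool_pos: [457.5, 260.1, 400.9]
[ 0.179  0.922 -0.342]
-0.373 0.019 0.215 0.001 0.166 0.0 -0.2 ; -0.404 0.019 0.147 0.001 0.166 0.0 -0.2 ; -0.424 0.019 0.075 0.001 0.166 0.0 -0.2 ; -0.43 0.019 0.001 0.001 0.166 0.0 -0.2 ; -0.424 0.02 -0.074 0.001 0.166 0.0 -0.2 ; -0.405 0.02 -0.146 0.001 0.166 0.0 -0.2 ; -0.374 0.02 -0.214 0.001 0.166 0.0 -0.2 ; 
n 7 d [ -36.3 -258.  -151.9] rv [ 0.5 69.7  0.2]
```

```bash
python3 -m jog '-0.373 0.02 0.215 0 0.166 0 -0.2; -0.404 0.02 0.147 0 0.166 0 -0.2; -0.424 0.02 0.075 0 0.166 0 -0.2' | grep -E "pos|rot"; python3 -c "
from h import *
st()"; python3 -m jog '-0.43 0.02 0 0 0.166 0 -0.2; -0.424 0.02 -0.074 0 0.166 0 -0.2; -0.405 0.02 -0.146 0 0.166 0 -0.2; -0.374 0.02 -0.214 0 0.166 0 -0.2;0 0 0 0 0 0 -0.2'; python3 -c "
from h import *
st()"
```

```text
tool_pos: [440.0, 147.8, 329.9]
tcp_rot: [179.9, -30.2, 78.9]
12.03 [  0.3 -16.8 118.9  30.9  73.7   3.7] [440.  147.8 329.9] [179.9 -30.2  78.9] [-0.69  0.04 -1.18] 51.54169618017432
time: 12.65
tool_pos: [418.0, -1.2, 240.6]
tcp_rot: [-178.3, -69.9, 77.0]
ft_force: [-0.3, 0.2, -0.1]
finger_gap: 51.3
grip_force: 0.0
12.65 [-31.8   2.  124.8  61.7  93.4 -40.7] [418.   -1.2 240.6] [-178.3  -69.9   77. ] [-0.25  0.17 -0.15] 51.28621685208133
```

Run:
```python
from h import *
w=snapshot("wrist");print(red(w,60))
# predicted pixels of dart axis points
E=np.linalg.inv(w["extrinsics"])
for p in[(469,253,66),(469,253,82),(469,253,110),(469,253,148)]:
    c=E@np.r_[p,1];print(p,(w["fx"]*c[0]/c[2]+w["cx"])*800/512,(w["fy"]*c[1]/c[2]+w["cy"])*800/512)
cv2.imwrite("pics/w3.png",cv2.resize(w["img"][:,:,::-1],(800,600)))
```

```text
[([200.9, 97.9], 1268), ([53.0, 88.3], 214), ([50.3, 116.4], 1388), ([413.2, 198.1], 1281), ([336.9, 200.0], 1089), ([247.6, 202.9], 1051)]
(469, 253, 66) 402.70776428941923 384.67480325612985
(469, 253, 82) 402.5159636417818 367.9519984480021
(469, 253, 110) 402.14862399121785 335.92421673642633
(469, 253, 148) 401.57322532566207 285.7560880597294
```

View pics/w3.png

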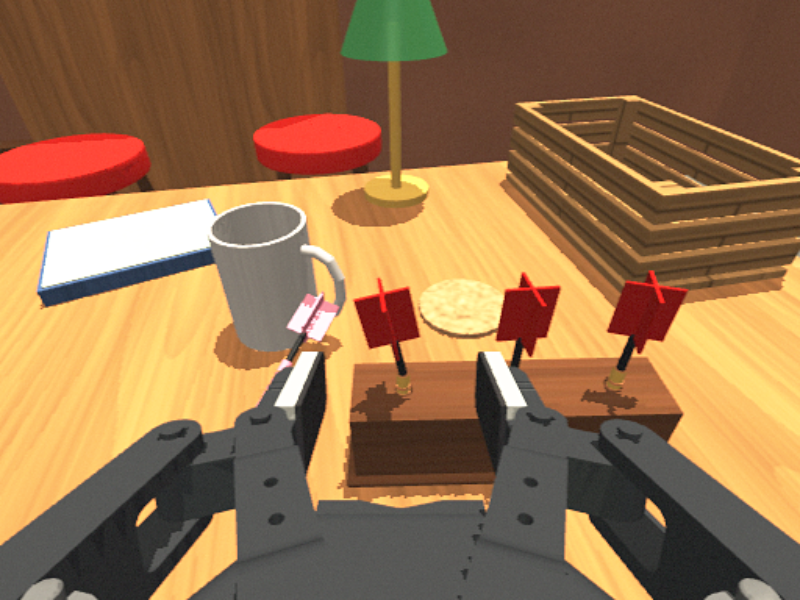

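The wrist view shows the loose dart's barrel at (403,387), with its stem leaning slightly left and its flight at (388,317). The fingers straddle it.

Run:
```python
from h import *
w=snapshot("wrist")
for z,v in((82,378),(66,395),(74,387)): print(z,atz(w,403*.64,v*.64,z).round(1))
for u,v in((352,417),(680,412),(350,366),(645,360)): print(atz(w,u*.64,v*.64,66).round(1))
```

```text
82 [468.5 245.6  82. ]
66 [468.4 245.4  66. ]
74 [468.3 245.2  74. ]
[433.4 234.6  66. ]
[636.7 196.4  66. ]
[437.  278.6  66. ]
[643.5 241.4  66. ]
```

Run:
```python
from h import *
t=hd(79,-20);g=np.array([469,250.5,86.5]);P=pose(t,hd(-11))
plan(g-90*t,P,hand=-.2)
```

```text
-0.302 0.006 0.244 0.001 0.003 -0.002 -0.2 ; -0.303 0.006 0.243 0.001 0.003 -0.002 -0.2 ; 
n 2 d [  5.8  24.1 -73.7] rv [ 0.1  0.3 -0.2]
```

```bash
python3 -m jog '-0.302 0.006 0.244 0 0 0 -0.2; -0.302 0.006 0.244 0 0 0 -0.2; 0 0 0 0 0 0 -0.2; 0 0 0 0 0 0 -0.2'; python3 -c "
from h import *
t=hd(79,-20);g=np.array([469,250.5,86.5]);P=pose(t,hd(-11))
plan(g,P,hand=-.2)"
```

```text
time: 13.25
tool_pos: [426.1, 25.2, 173.4]
tcp_rot: [179.5, -69.7, 79.5]
ft_force: [-0.4, -0.9, -0.5]
finger_gap: 51.4
grip_force: 0.0
-0.013 -0.005 0.451 0.0 0.003 0.001 -0.2 ; -0.015 -0.005 0.451 0.0 0.003 0.001 -0.2 ; 
n 2 d [ 15.1  82.3 -33.8] rv [0.  0.3 0.2]
```

```bash
python3 -m jog '-0.01 0 0.35 0 0 0 -0.2; -0.01 0 0.35 0 0 0 -0.2; -0.01 -0.01 0.2 0 0 0 -0.2; 0 0 0 0 0 0 -0.2; 0 0 0 0 0 0 -0.2'
python3 - <<'E'
from h import *
s=sense();Rm=R.from_euler("xyz",s["tcp_rot"],degrees=True);print((s["tool_pos"]+Rm.apply([0,0,155])).round(1))
w=snapshot("wrist");a=w["img"][150:384,100:412,::-1];b=snapshot("side")["img"][200:300,165:285,::-1]
cv2.imwrite("pics/w4.png",np.hstack([cv2.resize(a,(400,300)),cv2.resize(b,(360,300),interpolation=cv2.INTER_CUBIC)]))
E
```

```text
time: 13.88
tool_pos: [441.3, 106.4, 139.0]
tcp_rot: [179.5, -69.7, 79.4]
ft_force: [-0.2, -0.6, -0.1]
finger_gap: 51.2
grip_force: 0.0
[469.4 249.1  85.2]
```

View pics/w4.png

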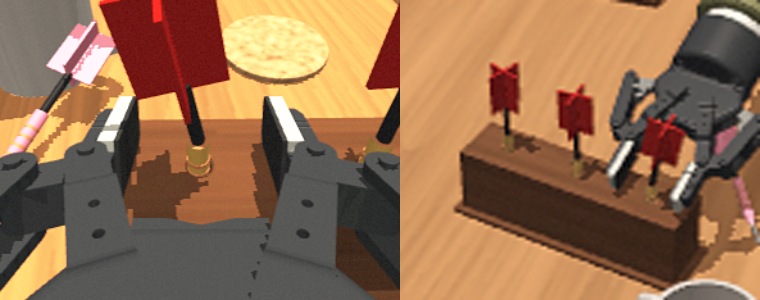

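The barrel at crop px (200,160) sits between the pads with the tips clear of the stand, so I'll close.

```bash
python3 -m jog '0 0 0 0 0 0 0.4; 0 0 0 0 0 0 0.9; 0 0 0 0 0 0 0.9; 0 0 0 0 0 0 0.9; 0 0 0 0 0 0 0.9' 40;  python3 -m jog '0 0 0 0 0 0 0.9; 0 0 0 0 0 0 0.9'
```

```text
time: 14.6
tool_pos: [440.5, 106.9, 137.4]
tcp_rot: [180.0, -69.7, 78.9]
ft_force: [0.3, -1.6, 1.5]
finger_gap: 6.6
grip_force: 39.0
time: 14.85
tool_pos: [440.5, 106.9, 137.4]
tcp_rot: [180.0, -69.7, 78.9]
ft_force: [1.3, -1.3, 2.1]
finger_gap: 6.2
grip_force: 39.0
```

Run:
```python
from h import *
s=sense();plan(s["tool_pos"]+[0,0,90],grasp=False,hand=.9,n=5)
```

```text
0.169 0.0 -0.062 0.0 0.0 0.0 0.9 ; 0.169 0.0 -0.062 0.0 0.0 0.0 0.9 ; 0.169 0.0 -0.062 0.0 0.0 0.0 0.9 ; 0.169 0.0 -0.062 0.0 0.0 0.0 0.9 ; 0.169 0.0 -0.062 0.0 0.0 0.0 0.9 ; 
n 5 d [ 0.  0. 90.] rv [0. 0. 0.]
```

```bash
python3 -m jog '0.169 0 -0.062 0 0 0 0.9; 0.169 0 -0.062 0 0 0 0.9; 0.169 0 -0.062 0 0 0 0.9; 0.169 0 -0.062 0 0 0 0.9; 0.169 0 -0.062 0 0 0 0.9';python3 -m jog '0.2 0 -0.07 0 0 0 0.9; 0.2 0 -0.07 0 0 0 0.9; 0 0 0 0 0 0 0.9'
python3 - <<'E'
from h import *
st();w=snapshot("wrist");a=w["img"][:,:,::-1];b=snapshot("side")["img"][120:300,165:345,::-1]
cv2.imwrite("pics/w5.png",np.hstack([cv2.resize(a,(400,300)),cv2.resize(b,(300,300),interpolation=cv2.INTER_CUBIC)]))
E
```

```text
time: 15.48
tool_pos: [440.0, 107.4, 227.5]
tcp_rot: [-179.9, -69.7, 78.8]
ft_force: [0.6, 0.0, -0.4]
finger_gap: 6.6
grip_force: 39.1
time: 15.85
tool_pos: [440.8, 107.9, 270.8]
tcp_rot: [179.5, -69.7, 79.4]
ft_force: [1.1, 0.1, -0.9]
finger_gap: 6.9
grip_force: 39.1
15.85 [-16.7  -3.9 126.4  69.9  83.7 -32.5] [440.8 107.9 270.8] [179.5 -69.7  79.4] [ 1.09  0.06 -0.87] 6.920145440049102
```

View pics/w5.png

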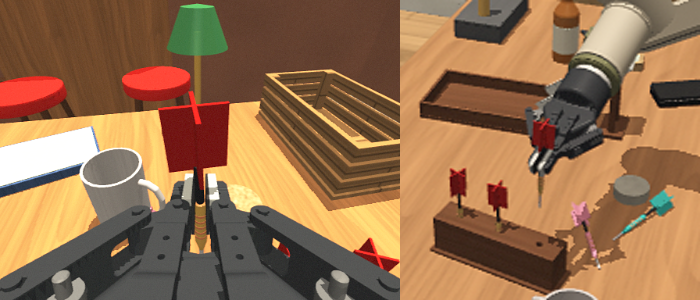

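The loose dart hangs straight in the fingers, and the two sound darts are still standing. Planning the carry to the chute.

Run:
```python
from h import *
H=hd(1);n=np.sin(np.radians(36))*H+[0,0,np.cos(np.radians(36))];d=np.cos(np.radians(36))*H-[0,0,np.sin(np.radians(36))]
g=np.array([425,-213,155])+80*d+27*n;print(g)
t=-np.sin(np.radians(16))*H-[0,0,np.cos(np.radians(16))];P=pose(t,hd(91))
plan(g+[0,0,100],P,hand=.9,n=14)
s=sense();R0=R.from_euler("xyz",s["tcp_rot"],degrees=True);rv=(R0.inv()*P).as_rotvec()
a=s["tool_pos"];b=g+[0,0,100]-P.apply([0,0,155]);ul=R0.inv().apply([0,0,-1])
for f in np.linspace(0,1,8):
    Q=R0*R.from_rotvec(rv*f);p=a+(b-a)*f;q=p+Q.apply([0,0,155]);print(p.round(),q.round(),(q+81*Q.apply(ul)).round())
```

```text
[ 505.57928688 -211.59348332  129.82063866]
0.001 0.12 -0.223 0.085 -0.046 -0.092 0.9 ; -0.02 0.098 -0.232 0.085 -0.046 -0.092 0.9 ; -0.04 0.074 -0.238 0.085 -0.046 -0.092 0.9 ; -0.057 0.048 -0.242 0.085 -0.046 -0.092 0.9 ; -0.072 0.021 -0.242 0.085 -0.046 -0.092 0.9 ; -0.084 -0.008 -0.238 0.085 -0.046 -0.092 0.9 ; -0.093 -0.038 -0.232 0.085 -0.046 -0.092 0.9 ; -0.099 -0.067 -0.223 0.085 -0.046 -0.092 0.9 ; -0.102 -0.096 -0.211 0.085 -0.046 -0.092 0.9 ; -0.101 -0.124 -0.196 0.085 -0.046 -0.092 0.9 ; -0.097 -0.15 -0.179 0.085 -0.046 -0.092 0.9 ; -0.089 -0.174 -0.16 0.085 -0.046 -0.092 0.9 ; -0.078 -0.196 -0.14 0.085 -0.046 -0.092 0.9 ; -0.065 -0.214 -0.118 0.085 -0.046 -0.092 0.9 ; 
n 14 d [ 108.1 -318.8  109.8] rv [ 71.4 -38.3 -77. ]
[440. 108. 269.] [468. 251. 215.] [468. 251. 134.]
[456.  62. 285.] [457. 201. 216.] [465. 193. 136.]
[471.  17. 300.] [448. 144. 215.] [468. 130. 137.]
[487. -29. 316.] [445.  80. 214.] [476.  63. 140.]
[502. -74. 332.] [449.  10. 213.] [490.  -7. 146.]
[ 517. -120.  347.] [460. -63. 215.] [511. -77. 154.]
[ 533. -165.  363.] [ 479. -138.  220.] [ 538. -145.  166.]
[ 548. -211.  379.] [ 506. -212.  230.] [ 571. -210.  182.]
```

```bash
python3 -m jog '0 0.12 -0.223 0.085 -0.046 -0.092 0.9; -0.02 0.098 -0.232 0.085 -0.046 -0.092 0.9; -0.04 0.074 -0.238 0.085 -0.046 -0.092 0.9; -0.057 0.048 -0.242 0.085 -0.046 -0.092 0.9; -0.072 0.021 -0.242 0.085 -0.046 -0.092 0.9'|grep -E 'pos|rot|gap'
python3 -m jog '-0.084 -0.008 -0.238 0.085 -0.046 -0.092 0.9; -0.093 -0.038 -0.232 0.085 -0.046 -0.092 0.9; -0.099 -0.067 -0.223 0.085 -0.046 -0.092 0.9; -0.102 -0.096 -0.211 0.085 -0.046 -0.092 0.9; -0.101 -0.124 -0.196 0.085 -0.046 -0.092 0.9'|grep -E 'pos|rot|gap'
python3 -m jog '-0.097 -0.15 -0.179 0.085 -0.046 -0.092 0.9; -0.089 -0.174 -0.16 0.085 -0.046 -0.092 0.9; -0.078 -0.196 -0.14 0.085 -0.046 -0.092 0.9; -0.065 -0.214 -0.118 0.085 -0.046 -0.092 0.9; 0 0 0 0 0 0 0.9'
python3 - <<'E'
from h import *
st()
g=np.array([505.6,-211.6,129.8]);H=hd(1)
t=-np.sin(np.radians(16))*H-[0,0,np.cos(np.radians(16))];P=pose(t,hd(91))
w=snapshot("wrist");a=w["img"][:,:,::-1];b=snapshot("top")["img"][90:270,260:380,::-1]
cv2.imwrite("pics/w6.png",np.hstack([cv2.resize(a,(450,338)),cv2.resize(b,(225,338),interpolation=cv2.INTER_CUBIC)]))
plan(g+[0,0,35],P,hand=.9)
E
```

```text
tool_pos: [478.9, -6.8, 307.4]
tcp_rot: [161.4, -50.0, 129.4]
finger_gap: 6.6
tool_pos: [517.8, -120.5, 346.6]
tcp_rot: [168.1, -29.1, 159.0]
finger_gap: 6.6
time: 17.82
tool_pos: [548.8, -211.4, 379.2]
tcp_rot: [-179.9, -15.7, -178.8]
ft_force: [-0.1, 0.5, 0.0]
finger_gap: 6.8
grip_force: 39.1
17.82 [ -23.9   13.9   81.4   -6.8   98.8 -115.3] [ 548.8 -211.4  379.2] [-179.9  -15.7 -178.8] [-0.08  0.54  0.04] 6.838077138190913
-0.088 -0.003 0.311 -0.0 0.001 0.001 0.9 ; -0.088 -0.003 0.311 -0.0 0.001 0.001 0.9 ; 
n 2 d [ -0.   -0.6 -64.6] rv [-0.   0.2  0.1]
```

View pics/w6.png

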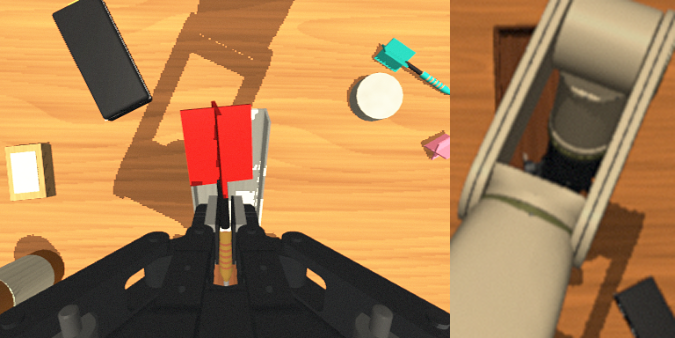

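The wrist view shows the dart held with its flight uphill and its point downhill, over the chute. The chute's right wall top end is at about (268,110), so I'll check the lateral offset.

Run:
```python
from h import *
w=snapshot("wrist");k=512/450
print(atz(w,268*k,110*k,173).round(1),atz(w,255*k,108*k,173).round(1),atz(w,263*k,222*k,120).round(1),atz(w,192*k,190*k,150).round(1))
cv2.imwrite("pics/w7.png",cv2.resize(w["img"][100:280,190:330,::-1],(467,600),interpolation=cv2.INTER_CUBIC))
```

```text
[ 431.1 -179.1  173. ] [ 429.8 -189.2  173. ] [ 530. -173.  120.] [ 496.3 -239.3  150. ]
```

View pics/w7.png

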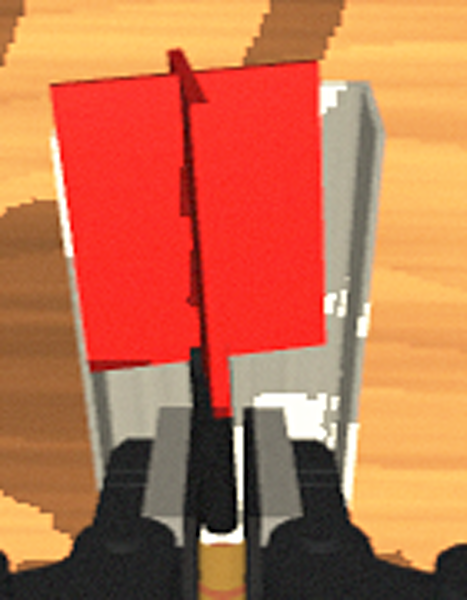

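Centred within about 2 mm. Descending.

```bash
python3 -m jog '-0.088 0 0.311 0 0 0 0.9; -0.088 0 0.311 0 0 0 0.9; 0 0 0 0 0 0 0.9'; python3 -m jog '-0.04 0 0.15 0 0 0 0.9; -0.04 0 0.15 0 0 0 0.9; 0 0 0 0 0 0 0.9; 0 0 0 0 0 0 0.9'
```

```text
time: 18.35
tool_pos: [547.3, -209.8, 311.4]
tcp_rot: [179.9, -16.1, -178.8]
ft_force: [-0.1, -0.5, 0.5]
finger_gap: 6.5
grip_force: 39.1
time: 18.85
tool_pos: [548.5, -211.0, 284.9]
tcp_rot: [-179.9, -15.6, -178.9]
ft_force: [-0.4, 0.3, 0.6]
finger_gap: 6.1
grip_force: 39.1
```

```bash
python3 -m jog '-0.015 0 0.05 0 0 0 0.9; 0 0 0 0 0 0 0.9; 0 0 0 0 0 0 0.9'
python3 - <<'E'
from h import *
w=snapshot("wrist")["img"];s=snapshot("side")["img"]
cv2.imwrite("pics/w8.png",np.hstack([cv2.resize(w[80:384,130:380,::-1],(400,486)),cv2.resize(s[120:220,160:240,::-1],(389,486),interpolation=cv2.INTER_CUBIC)]))
E
```

```text
time: 19.23
tool_pos: [548.5, -210.9, 279.3]
tcp_rot: [-179.9, -15.6, -178.9]
ft_force: [0.3, 0.5, -0.8]
finger_gap: 6.4
grip_force: 39.1
```

View pics/w8.png

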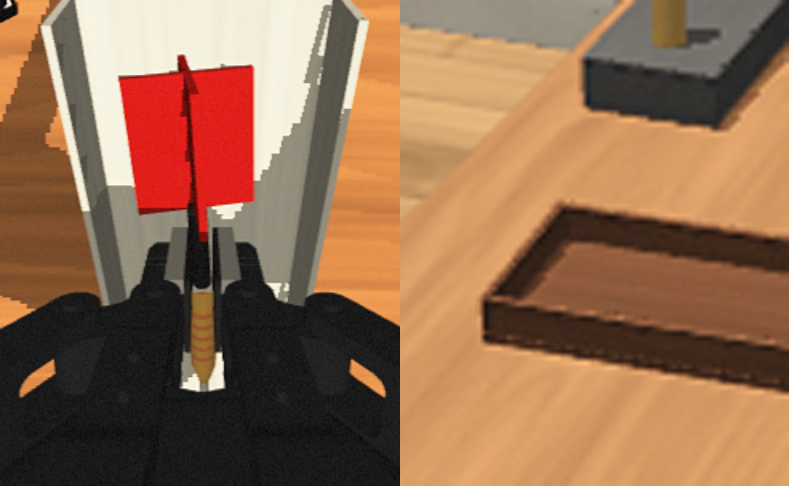

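The dart lies centred between the walls with its flight fully inside and its point downhill. Releasing and lifting straight after.

```bash
python3 -m jog '0 0 0 0 0 0 0.35; 0 0 -0.6 0 0 0 0.25; 0 0 -0.6 0 0 0 0; 0 0 -0.4 0 0 0 -0.2; 0 0 0 0 0 0 -0.2'
python3 - <<'E'
from h import *
for n in("side","top"):
    s=snapshot(n);r=red(s,5);print(n,r,[atz(s,*c,25 if n=="top" else 25).round().tolist() for c,_ in r])
E
```

```text
time: 19.95
tool_pos: [592.7, -209.8, 438.2]
tcp_rot: [-179.7, -15.2, -178.9]
ft_force: [0.3, -0.8, -0.4]
finger_gap: 51.7
grip_force: 0.0
side [([358.4, 114.2], 5), ([371.0, 124.3], 106), ([390.9, 128.0], 29), ([244.3, 182.8], 38), ([199.2, 228.8], 93), ([222.6, 237.2], 114)] [[328.0, -953.0, 25.0], [263.0, -858.0, 25.0], [179.0, -848.0, 25.0], [624.0, -205.0, 25.0], [666.0, 91.0, 25.0], [588.0, 107.0, 25.0]]
top [([164.8, 161.8], 20), ([158.6, 185.3], 27)] [[641.0, 247.0, 25.0], [565.0, 262.0, 25.0]]
```

```bash
python3 -m jog '0.3 0.3 -0.1 0 0 0 -0.2; 0.3 0.4 -0.1 0 0 0 -0.2; 0.3 0.4 0 0 0 0 -0.2; 0.3 0.4 0 0 0 0 -0.2; 0 0 0 0 0 0 -0.2'|grep pos; python3 -m jog '0.3 0.4 0 0 0 0 -0.2; 0.3 0.4 0 0 0 0 -0.2;0 0 0 0 0 0 -0.2;0 0 0 0 0 0 -0.2'
python3 - <<'E'
from h import *
for n in("side","top"):
    s=snapshot(n);r=red(s,5);print(n,r,[atz(s,*c,22).round().tolist() for c,_ in r if c[0]>230])
    if n=="top": cv2.imwrite("pics/w9.png",cv2.resize(s["img"][90:240,270:350,::-1],(320,600),interpolation=cv2.INTER_CUBIC))
E
```

```text
tool_pos: [476.7, -59.9, 483.9]
time: 21.18
tool_pos: [419.3, 16.5, 499.4]
tcp_rot: [-179.9, -15.7, -178.9]
ft_force: [0.4, -0.0, -0.8]
finger_gap: 51.3
grip_force: 0.0
side [([377.0, 100.0], 5), ([369.3, 124.2], 99), ([404.0, 128.0], 198), ([243.2, 184.7], 28), ([199.3, 229.0], 99), ([222.8, 237.2], 117)] [[264.0, -1173.0, 22.0], [271.0, -864.0, 22.0], [126.0, -875.0, 22.0], [625.0, -196.0, 22.0]]
top [([164.7, 162.0], 21), ([308.5, 169.3], 84), ([158.7, 185.3], 27)] [[624.0, -204.0, 22.0]]
```

I've used up my picture views, so I'll check the resting pose numerically by differencing against the first top and side images.

Run:
```python
from h import *
t=snapshot("top");s=snapshot("side")
def diff(n,c,x0,x1,y0,y1,th=28):
    o=cv2.resize(cv2.imread(f"pics/{n}0.png"),(512,384),interpolation=cv2.INTER_AREA)[:,:,::-1]
    d=np.abs(cv2.GaussianBlur(c["img"],(3,3),0).astype(int)-cv2.GaussianBlur(o,(3,3),0)).sum(2)>th
    v,u=np.nonzero(d[y0:y1,x0:x1]);return u+x0,v+y0
u,v=diff("top",t,284,334,103,185)
for y in range(103,185,4):
    q=u[(v>=y)&(v<y+4)]
    if len(q): print(y,len(q),q.min(),q.max(),atz(t,q.mean(),y+2,12).round().tolist())
u,v=diff("side",s,175,262,160,205);
print("side")
for x in range(175,262,4):
    q=v[(u>=x)&(u<x+4)]
    if len(q): print(x,len(q),q.min(),q.max())
print(tri(ray(t,308.5,169.3),ray(s,243.2,184.7)).round(1))
```

```text
135 9 323 327 [735.0, -259.0, 12.0]
139 18 321 326 [721.0, -255.0, 12.0]
143 19 319 324 [708.0, -248.0, 12.0]
147 22 316 322 [694.0, -240.0, 12.0]
151 21 314 320 [681.0, -233.0, 12.0]
155 18 313 318 [668.0, -227.0, 12.0]
159 15 308 315 [654.0, -218.0, 12.0]
163 32 306 314 [641.0, -210.0, 12.0]
167 44 303 314 [628.0, -207.0, 12.0]
171 45 302 313 [615.0, -202.0, 12.0]
175 18 303 312 [602.0, -202.0, 12.0]
side
219 10 173 176
223 14 173 177
227 15 175 181
231 17 177 183
235 17 179 184
239 36 179 189
243 50 178 190
247 28 179 190
251 3 187 189
[ 626.8 -204.7   16.5]
```

The dart lies flat in the tray: flight at (627,-205,16), point near (738,-261), inside the walls. The other two flights are where they started.

```bash
python3 -c "
from bench import *
print(hand_in())"
```

```text
the job is handed in; nothing more can be done
None
```

The loose dart was the one in the stand's low-x hole, nearest the robot; it slid down the chute and lies in the walnut tray, the two sound darts still stand in their holes, and the job is handed in at about 21 s, though I viewed 11 pictures, one over the limit of 10.

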